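# Clamp a wooden block in the turnbuckle drilling jig

### The arm

A 6-joint arm with a two-finger parallel gripper is mounted at the origin on a cart in front of the work surface, level with it; the furniture and walls round the work are solid. World frame = base frame: x ahead of the robot, y to its left, z up, the work surface at z = 0. Lengths are in mm, angles in rad, forces in N, time in s.
With the tool pointing down it reaches from about 275 to 1000 mm from the base axis. Payload 8.4 kg.
Tool frame: the origin (TCP) lies at the very end of the fingers, on their centre line; the grasp point (between the pads) lies 19 mm behind it; z points along the fingers, y is the line along which they close (so a half turn about z gives the same grasp; the last joint's range is limited). The gripper opens to 85 mm and grips with 20 to 120 N. Pads are 22 mm wide; open, the fingers measure 114 mm over their backs; the gripper's body (76 mm by 85 mm) begins 54 mm behind the grasp point. The pads swing forward as they close: fully open they stand 13 mm farther back than shut.
Start: joints at [-1.155, 0.353, 1.633, -0, 1.155, -0.002], TCP at [253.593, -571.243, 231.281] pointing down, gripper open.
Joint ranges: [-2.63, 2.63], [-0.92, 2.1], [0.06, 2.66], [-1.3, 4.44], [0, 2.69], [-3.02, 3.02]. Speed limits (rad/s): [2.22, 2.22, 2.79, 3.14, 3.14, 3.14].

### API

Orientations are given as [roll, pitch, yaw] about the fixed x, y, z axes, in that order (R = Rz(yaw) Ry(pitch) Rx(roll)).
In Python, from rig import sensors, grab_frame, camera_params, order gives the robot as it stands. The module is installed in compiled form; this text tells all that it offers.
- The arm moves only by the tool move_arm, never from a script. Its argument "motion" is a list of rows, each a list of 7 numbers: the turn, a rotation vector about the tool's x, y, z in normalised numbers (1 is 4 rad), then the shift along the tool's x, y, z in fractions of the full range, 1 being 0.8 m, then the finger opening in m, from 0 to 0.0854. A call has 1 to 8 rows; each row is the pose to reach, as a shift and turn from the pose commanded when the call began, along the tool's axes at that moment; what a row does not reach only later rows make up. A row lasts 1/8 s, in which the tool goes at most 62.5 mm and 10.7 degrees, less where a joint would pass 70% of its speed; a pose out of reach is approached as far as the arm can. A call with a gripper value outside its range is refused whole. The fingers move at their own pace and stop on an object; "grip_force" is the grip in N (left out, the last holds). Time passes only in rows, so rows that repeat a pose let the fingers close. It gives the time, the measured TCP pose, the force, the opening and the grip force at its end, in the units of the state.
- sensors.sense(): the state, without advancing time (a new reading comes with each control period).
- grab_frame(name): name is "scene" or "top" or "wrist"; returns (picture, depth): 480x640x3 uint8, red, green, blue; 480x640 float32, mm along the optical axis (not along the pixel's ray), 0 where there is no reading.
- camera_params(name): a dict with "camera_matrix" (3x3 intrinsics, pixels), "k1" (the pictures are not rectified: a ray, as slopes to the right and down, at radius r is drawn at 1 + k1 r^2 times it, then the intrinsics apply), "world_from_camera" (4x4, takes a point from camera to world coordinates). Camera axes: x right, y down, z forward; pixel columns grow to the right and rows downward; lengths in mm; the calibration is good to about 2 mm. A picture is of the moment at which its call begins: read the wrist's pose just before it. camera_params takes no time and is no camera call; for the wrist camera it gives the pose at the moment of the call.
- order.sign_off(): hands the job in; it is judged then, once.
The state is a dict: "clock": time; "qpos": joint angles; "qvel": joint speeds; "joint_efforts": joint torques, N m; "eef_pos": TCP position; "tcp_rot": TCP orientation; "contact_force": force on the tool from outside, world axes, zero at the start; "wrist_torque": the same for the moment, N m; "opening": opening from 0.0 (shut) to 1.0 (fully open); "grasp_force": force on a finger pad.
Only numpy, scipy, OpenCV 4.12 (cv2) and the standard library are available. Lean on these libraries where they do the work, as an engineer would, in place of code of your own. Each camera call takes 0.05 s, during which the arm holds its last target. There are 200 camera calls.

### The job

Get the wooden block ready for drilling in the self-centring jig: lay it flat and lengthways on the bed between the open jaws with its end right up against the end stop and let go of it, wind the turnbuckle sleeve by its spokes (tops going away from you) until both jaws hold the block tight, and then tip the hinged drill guide over so that it lies down across the block. Leave the driver, battery, glue bottle and tape measure where they are.

Things in the scene. Friction and masses are not known exactly. Their poses are not given: they have to be found in the camera images.
- block: the workpiece: a light wooden block, one end stained dark, 45 x 90 x 20 mm (x, y, z), about 0.1 kg, lying flat on the bench to the right of the jig; origin at the centre of its underside, its 90 mm length along its own y; either end may go to the stop
- jig: the self-centring drilling jig: green cast base plate, x -85 to +128, y -125 to +125 mm, fixed to the bench at a small yaw. Origin on the bench; jig x points away from the robot, y left, z up. Its top, z = 14 mm, is the bed. The block lies there lengthways along jig x at y = 0, between the jaws, and when home against the stop reaches from x = -95 to -5 mm
- bed_stop (a point): middle of the end stop's front face, at the level of the bed (jig x = -5, y = 0, z = 14 mm); the stop is a steel block 36 mm wide (y) that rises to z = 36 mm
- jaw_left: left carriage, sliding along jig y: grey jaw with a steel face (x -56 to -8 mm, top 34 mm over the bench, so the block's front 39 mm stand out of the jaws), behind it a lug (to z = 84 mm) with one threaded end of the turnbuckle. Origin = jig origin when the sleeve reads 0. Jaw face at jig y = +36 mm minus 1.91 mm per rad of the sleeve; the carriage reaches 74 mm farther out
- jaw_right: the right carriage, its mirror image: face at jig y = -36 mm plus 1.91 mm per rad; it moves towards +y of the jig as it closes. Both always move together, so that the jaws centre the work; they push a block that lies off centre along the bed
- turnbuckle (a joint): turn of the sleeve about jig +y, rad; grows as the spokes' tops go away from the robot, drawing both ends and jaws in, 12 mm each per turn (jaw opening = 72 mm - 3.82 mm per rad; starts at 60 to 70 mm; meets the 45 mm block at 7.1 rad). At 0, pi/2, pi .. a spoke points straight up. Stays where left (0.15 Nm of friction); tight when 15 N on a spoke's end no longer turns it; does not run back
- sleeve_mid (a point): middle of the sleeve on its axis, which is level and lies along jig y (jig x = 75, y = 0, z = 70 mm); steel sleeve 31 mm thick, 80 mm long, with a 38 mm thick hub where the spokes stand, held in two saddles (y = 28 to 34 mm either side, up to z = 83 mm); each spoke is an 8 mm steel rod with a black 17 mm ball at its end, ball centre 50 mm and ball end 59 mm from the axis
- guide (a joint): angle of the hinged drill guide, rad: 0 = shut, lying level across the work; about 1.85 (starts here) = leaning back open on the left of the jig, 16 degrees past upright. The hinge is free but damped: tipped past upright (below 1.57) it sinks shut by its own weight in about two seconds
- guide_hinge (a point): the guide's hinge line, parallel to jig x, at jig x = -30, y = +88, z = 42 mm; the guide is an aluminium plate 44 mm wide (jig x from -52 to -8 mm), 9 mm thick, 127 mm long from the hinge, with a steel drill bush that comes over the centre of the bed
- guide_end (a point): middle of the free end of the drill guide, 124 mm from the hinge; when shut it lies at jig y = -36 mm
- driver: black cordless driver 74 x 145 x 54 mm lying to the right of the block; origin at the centre of its underside; leave alone
- battery: black battery pack with red top, 64 x 75 x 52 mm, far right; origin at the centre of its underside; leave alone
- glue_bottle: white glue bottle with grey cap, 57 mm thick, 155 mm high, standing behind and left of the jig; origin at the centre of its underside; leave alone
- tape_measure: yellow tape measure 38 x 80 x 62 mm on the left; origin at the centre of its underside; leave alone
There are look-alikes about, which are no part of the job. Of the things that look like the block, the middle-sized one is meant.

How it is judged (in metres and radians):
On the way, in this order (a step that is already met when the one before it is completed fails the run):
1. the block lies flat on the bed between the jaws, lengthways, its end against the stop (within 3.5 mm), let go of (x of block in the frame of jig between -0.0535 and -0.046 m and z of block in the frame of jig between 0.0115 and 0.017 m and y of block in the frame of jig between -0.02 and 0.02 m and angle between the y axis of block and the x axis of jig, either way round below 0.12 rad and contact force between the fingers and block below 0.3 N), for 0.2 s.
2. both jaws press on the block with more than 15 N each (contact force between each of jaw_left, jaw_right and block above 15 N), for 0.2 s.
3. the drill guide lies shut across the block (value of joint guide below 0.06 rad), for 0.2 s.
At the end, for the whole second after the job is handed in: The block rests flat on the bed, within 3.5 mm of the end stop, centred within 3 mm and square within 0.05 rad to the jig, each jaw pressing on it with more than 15 N, and the drill guide is shut (below 0.06 rad) (all of step 2 and x of block in the frame of jig between -0.0535 and -0.046 m and z of block in the frame of jig between 0.0115 and 0.017 m and y of block in the frame of jig between -0.003 and 0.003 m and angle between the y axis of block and the x axis of jig, either way round below 0.05 rad and value of joint guide below 0.06 rad and linear speed of block below 0.01 m/s); the robot touches nothing.
It fails at once if the driver, battery, glue bottle or tape measure is moved more than 30 mm (distance of any of driver, battery, glue_bottle, tape_measure from where it was at the start of the episode above 0.03 m).
It also fails if it takes over 72 s, if anything falls off the work surface, if the arm or the gripper's body presses on something with over 40 N, if the wrist force passes 120 N, or if a joint passes its speed limit or range.

## Working session

There is one attempt and no reset: what is moved stays moved. The work goes in short steps, Python scripts to look and compute and a tool call to move; the robot and the scene stay as the last step left them, time stands still between calls to the robot, and variables do not carry over. Pictures are saved under pics/ and viewed, at most 10 in all, crops included, and the job is handed in when it is done.

Besides the shell and the picture viewer there is one more tool, called after "Emit:" as a command line: name --pt "numbers of a row" for each row, then --argument value for the rest. move_arm: Moves the arm, as the interface text tells. Its arguments: {"type":"object","properties":{"motion":{"type":"array","items":{"type":"array","items":{"type":"number"}}},"grip_force":{"type":"number"}},"required":["motion"]}

```bash
mkdir -p pics; cat > h.py <<'E'
import numpy as np,cv2
from rig import sensors,grab_frame,camera_params,order
def cloud(n,d,P=None):
    P=P or camera_params(n);K=np.array(P["camera_matrix"]);T=np.array(P["world_from_camera"])
    v,u=np.mgrid[0:480,0:640].astype(np.float64)
    p=cv2.undistortPoints(np.stack([u,v],-1).reshape(-1,1,2),K,np.array([P["k1"],0,0,0,0.]))[:,0].reshape(480,640,2)
    c=np.dstack([p[...,0]*d,p[...,1]*d,d])
    return c@T[:3,:3].T+T[:3,3]
E
python3 - <<'E'
from h import *
s=sensors.sense();print({k:np.round(v,3).tolist() for k,v in s.items()})
for n in("scene","top"):
    im,d=grab_frame(n);cv2.imwrite(f"pics/{n}0.png",im[...,::-1]);np.savez(f"{n}0.npz",im=im,d=d,w=cloud(n,d));P=camera_params(n);print(n,np.round(P["world_from_camera"],3).tolist(),P["k1"],np.array(P["camera_matrix"])[0,0],(d>0).mean())
E
```

```text
{'clock': 0.0, 'qpos': [-1.155, 0.354, 1.634, 0.0, 1.155, -0.002], 'qvel': [-0.001, 0.0, -0.0, -0.001, -0.001, -0.0], 'joint_efforts': [-0.003, -60.526, -34.207, -0.0, 0.009, -0.0], 'eef_pos': [253.409, -570.786, 230.545], 'tcp_rot': [-3.14, -0.0, 0.418], 'contact_force': [-0.285, -0.243, -0.565], 'wrist_torque': [0.019, 0.042, -0.004], 'grasp_force': 0.0, 'opening': 0.998}
scene [[-0.608, -0.536, 0.586, -554.164], [-0.794, 0.421, -0.439, 778.224], [-0.011, -0.732, -0.681, 1366.058], [0.0, 0.0, 0.0, 1.0]] -0.14560818333396536 620.2982607282082 0.9959993489583333
top [[0.015, -0.989, 0.147, 337.1], [-1.0, -0.015, 0.003, -86.182], [-0.001, -0.147, -0.989, 1578.061], [0.0, 0.0, 0.0, 1.0]] 0.016218707212807777 471.2186689185063 0.995859375
```

View pics/scene0.png

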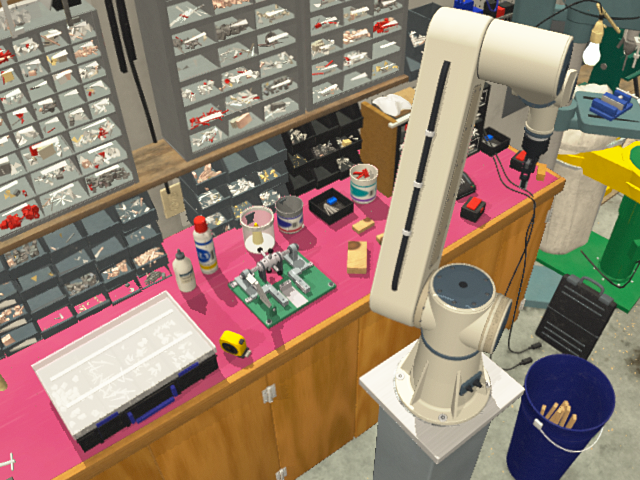

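View pics/top0.png

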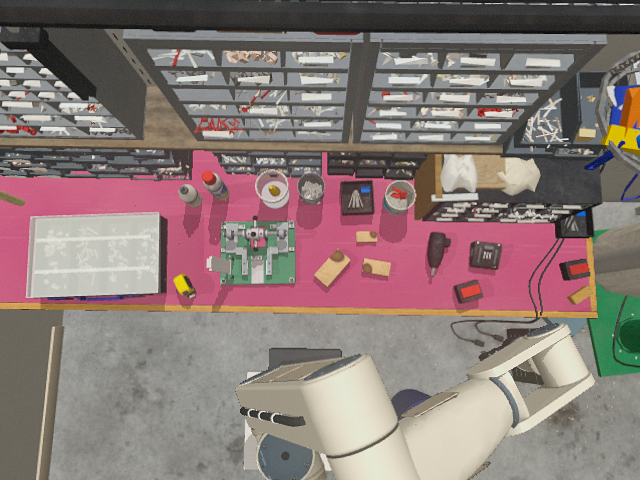

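The top view shows the jig at (257,253), and three wooden pieces: large at (332,267), middle at (376,267) and small at (366,237). The guide leans left at (218,264). Next I measure the blocks and the jig base.

```bash
python3 - <<'E'
from h import *
z=np.load("top0.npz");im,w=z["im"],z["w"]
hsv=cv2.cvtColor(im,cv2.COLOR_RGB2HSV)
roi=np.zeros((480,640),bool);roi[210:300,205:420]=1
def rects(m,minA):
    n,l,st,c=cv2.connectedComponentsWithStats(m.astype(np.uint8))
    for i in range(1,n):
        if st[i,4]<minA: continue
        p=w[l==i];r=cv2.minAreaRect(p[:,:2].astype(np.float32))
        print(st[i],c[i].round(),"rect",np.round(r[0],1),np.round(r[1],1),round(r[2],2),"z",np.percentile(p[:,2],[5,50,95]).round(1))
print(hsv[267,376],hsv[267,366],hsv[282,290])
wood=roi&(hsv[...,0]>8)&(hsv[...,0]<28)&(hsv[...,1]>70)
rects(wood&(w[...,2]>10),40)
print("z block top",[np.median(w[264:271,372:385,2])])
g=roi&(hsv[...,0]>50)&(hsv[...,0]<95)&(hsv[...,1]>80)&(w[...,2]>5)&(w[...,2]<22)
rects(g,100)
c=cv2.resize(im[205:300,190:420],None,fx=3.4,fy=3.4,interpolation=cv2.INTER_CUBIC);cv2.imwrite("pics/c0.png",c[...,::-1])
E
```

```text
[ 18  99 219] [ 13 126 150] [ 65  34 148]
[415 210   5  10  50] [417. 214.] rect [ 671.1 -391.3] [33.8 11.5] 20.81 z [17.1 41.2 87. ]
[356 232  21  10 189] [366. 237.] rect [ 597.4 -226.4] [68.  32.1] 89.99 z [11.1 15.1 20.3]
[314 249  36  38 631] [332. 268.] rect [450.8 -93.9] [ 83.4 212.1] 64.63 z [20.5 26.  31.9]
[362 259  29  17 358] [376. 267.] rect [ 446.7 -181.5] [ 86.2 277.4] 31.71 z [13.9 19.3 25.1]
z block top [np.float64(19.650621810553503)]
[263 251  32  32 337] [282. 269.] rect [488.8  61. ] [102.1 105. ] 6.58 z [ 7.5 13.7 19.3]
[232 256  19  28 257] [241. 272.] rect [479.8 189.4] [91.3 62.4] 2.49 z [ 8.5 13.5 19.4]
```

View pics/c0.png

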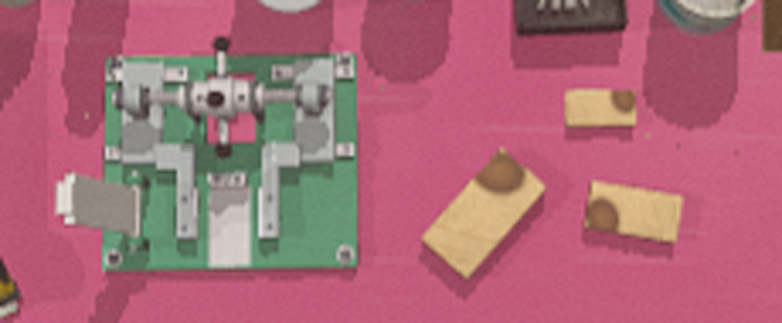

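The enlarged crop shows the green plate with corners near (106,57), (355,53), (357,268) and (103,270). The middle block is at (634,210), with its dark end to the left. The stop is at (228,180). I'll cast the masks onto the right planes.

```bash
cat >> h.py <<'E'
def cast(n,uv,h,P=None):
    P=P or camera_params(n);K=np.array(P["camera_matrix"]);T=np.array(P["world_from_camera"])
    p=cv2.undistortPoints(np.array(uv,float).reshape(-1,1,2),K,np.array([P["k1"],0,0,0,0.]))[:,0]
    r=np.c_[p,np.ones(len(p))]@T[:3,:3].T
    return T[:3,3]+r*((h-T[2,3])/r[:,2:])
def rect(n,m,h,P=None):
    c=max(cv2.findContours(m.astype(np.uint8),cv2.RETR_EXTERNAL,cv2.CHAIN_APPROX_NONE)[0],key=cv2.contourArea)
    p=cast(n,c[:,0],h,P)[:,:2]
    r=cv2.minAreaRect(p.astype(np.float32));b=cv2.boxPoints(r)
    return r,b
E
python3 - <<'E'
from h import *
im=np.load("top0.npz")["im"];hsv=cv2.cvtColor(im,cv2.COLOR_RGB2HSV)
H,S,V=[hsv[...,i].astype(int) for i in range(3)]
def box(a,b,c,d):
    r=np.zeros((480,640),bool);r[b:d,a:c]=1;return r
wood=(H>6)&(H<30)&(S>60)&(V>90)
for nm,bx,h in(("mid",(355,252,400,284),20),("large",(310,245,353,290),25),("small",(350,228,380,246),15)):
    r,b=rect("top",wood&box(*bx),h);print(nm,np.round(r,1) if 0 else r,b.round(1).tolist())
# jig: non-pink inside window, green hull
g=(H>50)&(H<95)&(S>60)&box(215,215,300,292)
g=g.astype(np.uint8);pts=np.argwhere(g)[:,::-1]
hull=cv2.convexHull(pts.astype(np.int32));p=cast("top",hull[:,0],14)[:,:2]
r=cv2.minAreaRect(p.astype(np.float32));print("jig",r,cv2.boxPoints(r).round(1).tolist())
P=camera_params("wrist");T=np.array(P["world_from_camera"]);print(T.round(3).tolist(),P["camera_matrix"][0][0])
E
```

```text
mid ((495.164794921875, -259.1249084472656), (89.50502014160156, 46.12046432495117), 81.3120346069336) [[465.6000061035156, -299.8999938964844], [511.20001220703125, -306.79998779296875], [524.7000122070312, -218.39999389648438], [479.1000061035156, -211.39999389648438]]
large ((491.05224609375, -112.92488098144531), (60.445030212402344, 119.60210418701172), 49.35608673095703) [[426.0, -96.9000015258789], [516.7000122070312, -174.8000030517578], [556.0999755859375, -128.89999389648438], [465.3999938964844, -51.0]]
small ((599.1571044921875, -226.51364135742188), (34.07243728637695, 67.59722900390625), 0.8461337685585022) [[581.5999755859375, -193.0], [582.5999755859375, -260.6000061035156], [616.7000122070312, -260.1000061035156], [615.7000122070312, -192.5]]
jig ((539.7083740234375, 136.9703826904297), (208.35638427734375, 246.4053955078125), 1.661130428314209) [[432.0, 257.1000061035156], [439.1000061035156, 10.800000190734863], [647.4000244140625, 16.799999237060547], [640.2999877929688, 263.1000061035156]]
[[0.405, -0.882, -0.24, 313.734], [-0.914, -0.391, -0.106, -543.491], [-0.001, 0.263, -0.965, 373.457], [0.0, 0.0, 0.0, 1.0]] 338.3823147187041
```

Careful with the scale: shifts go in shares of 0.8 m and turns go in shares of 4 rad. That gives: 0.334 m / 0.8 = 0.4175, -0.125 m / 0.8 = -0.1563, -1.001 rad / 4 = -0.2503.

Emit:
move_arm --pt "0 0 -0.0313 0.0525 -0.0263 0 0.085" --pt "0 0 -0.0625 0.105 -0.0525 0 0.085" --pt "0 0 -0.0938 0.1575 -0.0788 0 0.085" --pt "0 0 -0.125 0.2088 -0.1038 0.0125 0.085" --pt "0 0 -0.1563 0.2613 -0.13 0.0313 0.085" --pt "0 0 -0.1875 0.3138 -0.1563 0.05 0.085" --pt "0 0 -0.2188 0.3663 -0.1825 0.0688 0.085" --pt "0 0 -0.2503 0.4175 -0.2075 0.0875 0.085"

```text
clock: 1.1
eef_pos: [492.2, -282.6, 160.6]
tcp_rot: [-3.141, -0.0, 1.423]
contact_force: [0.4, -0.5, 0.1]
opening: 0.998
grasp_force: 0.0
```

```bash
cat >> h.py <<'E'
from scipy.spatial.transform import Rotation as Ro
def pose():
    s=sensors.sense();return np.array(s["eef_pos"]),Ro.from_euler("xyz",s["tcp_rot"]),s
def delta(p,yaw):
    p0,R,s=pose();R1=Ro.from_euler("xyz",[np.pi,0,yaw])
    print("delta",(R.inv()*R1).as_rotvec().round(3),(R.inv().apply(np.array(p)-p0)/1000).round(4))
def state():
    p,R,s=pose();print(round(s["clock"],2),p.round(1),np.round(s["tcp_rot"],3),"F",np.round(s["contact_force"],1),"open",round(s["opening"],3),"g",round(s["grasp_force"],1))
def wshot(name=None):
    state();P=camera_params("wrist");im,d=grab_frame("wrist")
    if name: cv2.imwrite(f"pics/{name}.png",im[...,::-1])
    return im,d,P
E
cat > blk.py <<'E'
from h import *
im,d,P=wshot("w1")
hsv=cv2.cvtColor(im,cv2.COLOR_RGB2HSV);H,S,V=[hsv[...,i].astype(int) for i in range(3)]
w=cloud("wrist",d,P)
m=(H>6)&(H<30)&(S>60)&(V>70)&(abs(w[...,0]-495)<60)&(abs(w[...,1]+259)<70)&(w[...,2]>12)&(w[...,2]<35)
m=cv2.morphologyEx(m.astype(np.uint8),cv2.MORPH_OPEN,np.ones((3,3)))
r,b=rect("wrist",m,20,P);print(r,b.round(1).tolist(),np.median(w[m>0][:,2]))
E
python3 blk.py
```

```text
1.1 [ 492.2 -282.6  160.6] [-3.141 -0.     1.423] F [ 0.4 -0.5  0.1] open 0.998 g 0.0
((495.63543701171875, -259.88214111328125), (89.31768798828125, 44.759178161621094), 80.9789810180664) [[466.5, -300.5], [510.70001220703125, -307.5], [524.7000122070312, -219.3000030517578], [480.5, -212.3000030517578]] 20.218012701631096
```

View pics/w1.png

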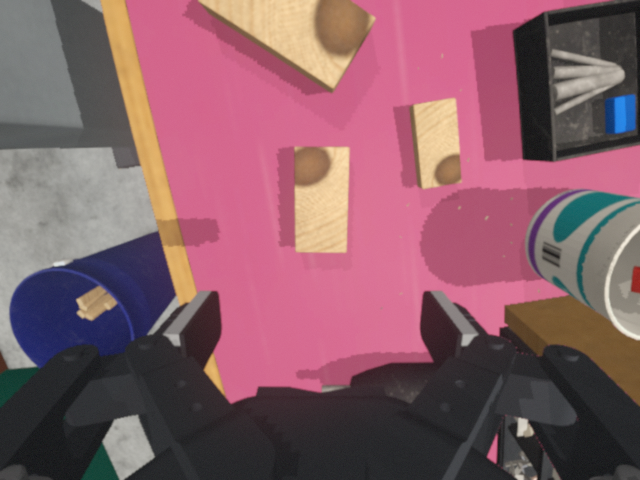

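The block is centred at (322,200) in the wrist image, clear of the other pieces. I descend and grip it.

To row units: 0.159 m / 0.8 = 0.1988, 0.158 m / 0.8 = 0.1975, 0.008 rad / 4 = 0.002.

Emit:
move_arm --pt "0 0 0.002 -0.0025 0 0.0625 0.085" --pt "0 0 0.002 -0.0025 0 0.125 0.085" --pt "0 0 0.002 -0.0025 0 0.175 0.085" --pt "0 0 0.002 -0.0025 0 0.1975 0.085" --pt "0 0 0.002 -0.0025 0 0.1988 0.03" --pt "0 0 0.002 -0.0025 0 0.1988 0.03" --pt "0 0 0.002 -0.0025 0 0.1988 0.03" --pt "0 0 0.002 -0.0025 0 0.1988 0.03" --grip_force 40

```text
clock: 2.15
eef_pos: [492.3, -286.7, 4.0]
tcp_rot: [3.139, 0.001, 1.411]
contact_force: [-0.4, 1.1, 7.6]
opening: 0.516
grasp_force: 41.8
```

To row units: 0.3 m / 0.8 = 0.375, 0.25 m / 0.8 = 0.3125, 1.02 rad / 4 = 0.255.

Emit:
move_arm --pt "0 0 0 0 0 -0.0375 0.03" --pt "0 0 0 0 0 -0.1 0.03" --pt "0 0 0.0425 0.0625 -0.0238 -0.125 0.03" --pt "0 0 0.085 0.125 -0.0475 -0.125 0.03" --pt "0 0 0.1275 0.1875 -0.0713 -0.125 0.03" --pt "0 0 0.17 0.25 -0.0938 -0.125 0.03" --pt "0 0 0.2125 0.3125 -0.1175 -0.125 0.03" --pt "0 0 0.255 0.375 -0.14 -0.125 0.03"

```text
clock: 3.15
eef_pos: [429.3, 25.3, 103.1]
tcp_rot: [3.141, -0.002, 0.399]
contact_force: [0.5, 0.1, -1.2]
opening: 0.519
grasp_force: 41.5
```

```bash
python3 -c "
from h import *
state();delta([408.2,133.2,95],0.0288)"
```

```text
3.15 [429.3  25.3 103.1] [ 3.141e+00 -2.000e-03  3.990e-01] F [ 0.5  0.1 -1.2] open 0.519 g 41.5
delta [ 0.    -0.002  0.371] [ 0.0225 -0.1076  0.0081]
```

To row units: -0.107 m / 0.8 = -0.1338, -0.072 m / 0.8 = -0.09, 0.364 rad / 4 = 0.091.

Emit:
move_arm --pt "0 0 0.03 0.0088 -0.045 0 0.03" --pt "0 0 0.06 0.0188 -0.09 0 0.03" --pt "0 0 0.091 0.0275 -0.1338 0 0.03" --pt "0 0 0.091 0.0275 -0.1338 0 0.03" --pt "0 0 0.091 0.0275 -0.1338 0 0.03"

```text
clock: 3.78
eef_pos: [407.7, 130.6, 102.7]
tcp_rot: [3.142, -0.001, 0.043]
contact_force: [-0.6, -1.4, -0.9]
opening: 0.515
grasp_force: 41.5
```

```bash
python3 -c "
from h import *
im,d,P=wshot('w2');np.savez('w2.npz',im=im,d=d,w=cloud('wrist',d,P),P=P)"
```

```text
3.77 [407.7 130.6 102.7] [ 3.142e+00 -1.000e-03  4.300e-02] F [-0.6 -1.4 -0.9] open 0.515 g 41.5
```

View pics/w2.png

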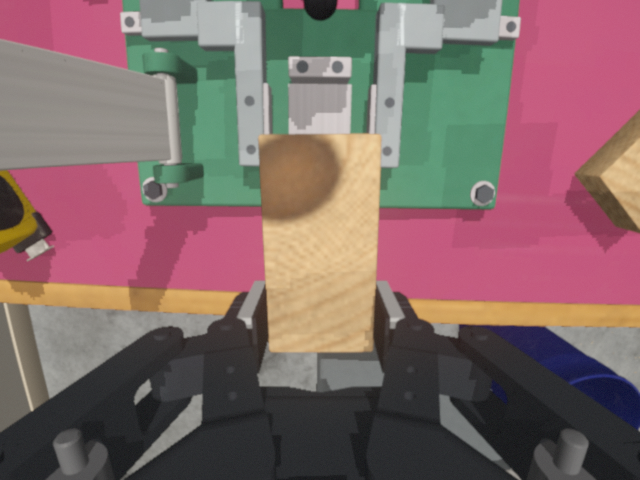

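The wrist view shows the block held with its dark end forward at (320,240). The jig's front edge is at row 207. The jaws' inner edges are near columns 263 and 378, and the stop's front edge is near row 77, columns 289–351.

```bash
cat > jig.py <<'E'
from h import *
z=np.load("w2.npz",allow_pickle=True);im,P,w=z["im"],z["P"].item(),z["w"]
hsv=cv2.cvtColor(im,cv2.COLOR_RGB2HSV);H,S,V=[hsv[...,i].astype(int) for i in range(3)]
g=(H>50)&(H<95)&(S>60);grey=(S<45)
cols=[c for c in list(range(195,255))+list(range(395,465))]
fr=np.array([(c,np.where(g[150:230,c])[0].max()+150.5) for c in cols])
rows=list(range(60,170));rt=np.array([(np.where(g[r,400:560])[0].max()+400.5,r) for r in rows])
f=cast("wrist",fr,14,P)[:,:2];r_=cast("wrist",rt,14,P)[:,:2]
def line(p):
    l=cv2.fitLine(p.astype(np.float32),cv2.DIST_HUBER,0,.01,.01).ravel();return l[:2],l[2:]
df,pf=line(f);dr,pr=line(r_);df*=np.sign(df[1]);dr*=np.sign(dr[0])
print("front yaw",np.arctan2(-df[0],df[1]),"right yaw",np.arctan2(dr[1],dr[0]))
A=np.linalg.solve(np.c_[df,-dr],pr-pf);c=pf+df*A[0];print("front right corner",c)
yaw=np.arctan2(-df[0],df[1]);R=np.array([[np.cos(yaw),-np.sin(yaw)],[np.sin(yaw),np.cos(yaw)]])
o=c-R@[-85,-125];print("origin",o,"yaw",yaw)
# block rect held
p0,_,_=pose()
b=(H>6)&(H<30)&(S>50)&(V>60);b[:,:200]=0;b[:,440:]=0;b[:100]=0;b[290:]=0
n,l,st,ce=cv2.connectedComponentsWithStats(b.astype(np.uint8));i=1+st[1:,4].argmax();b=l==i;print(st[i])
zt=np.median(w[b][:,2]);print("block top z",zt)
e=np.array([[(np.where(b[r])[0].min()-.5,r),(np.where(b[r])[0].max()+.5,r)] for r in range(150,260)])
L=cast("wrist",e[:,0],zt,P)[:,:2];Q=cast("wrist",e[:,1],zt,P)[:,:2]
dl,pl=line(L);dq,pq=line(Q);print("block yaws",np.arctan(dl[1]/dl[0]),np.arctan(dq[1]/dq[0]),"mid",((pl+pq)/2))
fe=np.array([(c,np.where(b[:,c])[0].min()-.5) for c in range(275,365)]);F=cast("wrist",fe,zt,P)[:,:2]
def tj(p): return (np.atleast_2d(p)-o)@R
print("block in jig: left",tj(L).mean(0),"right",tj(Q).mean(0),"front",tj(F).mean(0),"tcp",tj(p0[:2]))
for r in (95,115): print(r,"jaw edges grey cols",''.join('#' if x else '.' for x in grey[r,225:420]))
print("z jaw", np.median(w[90:140,242:258,2]),np.median(w[90:140,386:396,2]),"stop top",np.median(w[62:72,305:335,2]),"bed",np.median(w[90:120,305:335,2]))
for r in range(50,100,2):print(r,V[r,300:340].mean().round(),w[r,300:340,2].mean().round(1),end="; ")
E
python3 jig.py
```

```text
front yaw 0.029812053 right yaw 0.028876195
front right corner [438.54358   11.035034]
origin [519.77985456 138.51313921] yaw 0.029812053
[  254   133   128   157 18294]
block top z 118.92575093326286
block yaws 0.04634143 0.043903437 mid [452.92023 133.32599]
block in jig: left [-67.62879444  19.11305861] right [-67.06786287 -25.48754252] front [-41.31673008  -2.71620116] tcp [[-112.24485828   -4.85869443]]
95 jaw edges grey cols ...........####################################................################################################################................###################################.................
115 jaw edges grey cols ............###################################................###############################################################................###################################..................
z jaw 33.71223749420864 33.76780813269987 stop top 36.311453644877545 bed 14.683031616687558
50 114.0 14.1; 52 114.0 14.0; 54 114.0 14.1; 56 130.0 14.2; 58 182.0 36.3; 60 171.0 36.3; 62 150.0 36.2; 64 142.0 41.6; 66 141.0 36.3; 68 144.0 36.4; 70 147.0 36.4; 72 164.0 36.2; 74 183.0 35.9; 76 149.0 35.9; 78 96.0 32.0; 80 92.0 26.2; 82 95.0 20.1; 84 149.0 20.6; 86 163.0 14.6; 88 163.0 14.6; 90 163.0 14.9; 92 163.0 14.7; 94 162.0 14.7; 96 163.0 14.5; 98 162.0 14.7;
```

```bash
cat >> jig.py <<'E'
print()
print("stop front top",tj(cast("wrist",[(305,77),(320,77),(335,77)],36,P)[:,:2]).round(1).tolist())
for h in(34,30): print("jaw in",h,tj(cast("wrist",[(271.5,115),(366.5,115)],h,P)[:,:2]).round(1).tolist())
print("strip",tj(cast("wrist",[(287.5,115),(350.5,115)],14,P)[:,:2]).round(1).tolist())
state();print(R)
tgt=o+R@[-110,-1.2];delta([*tgt,p0[2]],0.043-0.015)
tgt=o+R@[-77-10,-1.2];print(tgt)
E
python3 jig.py | tail -9
```

```text
stop front top [[-6.7, 6.2], [-6.6, -2.4], [-6.5, -11.0]]
jaw in 34 [[-27.6, 26.1], [-26.9, -30.3]]
jaw in 30 [[-27.2, 26.7], [-26.5, -30.8]]
strip [[-25.7, 18.5], [-25.2, -22.4]]
3.83 [407.7 130.3 102.6] [ 3.142e+00 -1.000e-03  4.200e-02] F [ 0.5 -0.1 -1.3] open 0.518 g 41.5
[[ 0.99955565 -0.02980764]
 [ 0.02980764  0.99955565]]
delta [ 0.    -0.001  0.014] [ 0.0023 -0.0036  0.    ]
[432.85428241 134.72040805]
```

To row units: 0.082 m / 0.8 = 0.1025, 0.078 m / 0.8 = 0.0975, 0.015 rad / 4 = 0.0038.

Emit:
move_arm --pt "0 0 0.0038 0.03 -0.0019 0 0.03" --pt "0 0 0.0038 0.03 -0.0019 0.025 0.03" --pt "0 0 0.0038 0.03 -0.0019 0.0563 0.03" --pt "0 0 0.0038 0.03 -0.0019 0.0813 0.03" --pt "0 0 0.0038 0.03 -0.0019 0.0975 0.03" --pt "0 0 0.0038 0.03 -0.0019 0.1025 0.03" --pt "0 0 0.0038 0.03 -0.0019 0.1025 0.03"

```text
clock: 4.7
eef_pos: [431.7, 133.1, 20.4]
tcp_rot: [-3.142, -0.0, 0.026]
contact_force: [-0.3, -0.6, -1.1]
opening: 0.518
grasp_force: 41.5
```

To row units: 0.012 m / 0.8 = 0.015, 0.011 m / 0.8 = 0.0138.

Emit:
move_arm --pt "0 0 0 0.0038 0 0.0013 0.03" --pt "0 0 0 0.0075 0 0.0025 0.03" --pt "0 0 0 0.01 0 0.0025 0.03" --pt "0 0 0 0.0125 0 0.0025 0.03" --pt "0 0 0 0.0138 0 0.0025 0.03" --pt "0 0 0 0.015 0 0.0025 0.03"

```text
clock: 5.45
eef_pos: [442.4, 133.5, 18.1]
tcp_rot: [3.141, 0.002, 0.026]
contact_force: [-6.1, 2.8, 0.9]
opening: 0.514
grasp_force: 41.8
```

To row units: -0.13 m / 0.8 = -0.1625, -0.08 m / 0.8 = -0.1.

Emit:
move_arm --pt "0 0 0 0.0013 0 0.0013 0.03" --pt "0 0 0 0.0013 0 0.0013 0.03" --pt "0 0 0 0.0013 0 0.0013 0.07" --pt "0 0 0 0.0013 0 0.0013 0.07" --pt "0 0 0 0.0013 0 0.0013 0.07" --pt "0 0 0 0 0 -0.0375 0.07" --pt "0 0 0 -0.0125 0 -0.1 0.07" --pt "0 0 0 -0.0375 0 -0.1625 0.07"

```text
clock: 6.45
eef_pos: [413.6, 132.8, 149.5]
tcp_rot: [3.142, -0.0, 0.026]
contact_force: [0.2, 0.0, 0.9]
opening: 0.821
grasp_force: 0.0
```

```bash
cat > chk.py <<'E'
from h import *
import sys
o=np.array([518.2,136.5]);a=.0298;R=np.array([[np.cos(a),-np.sin(a)],[np.sin(a),np.cos(a)]])
def tj(p): return (np.atleast_2d(p)-o)@R
if __name__=="__main__":
    im,d,P=wshot(sys.argv[1]);w=cloud("wrist",d,P)
    hsv=cv2.cvtColor(im,cv2.COLOR_RGB2HSV);H,S,V=[hsv[...,i].astype(int) for i in range(3)]
    j=(w[...,:2]-o)@R
    m=(H>6)&(H<30)&(S>50)&(V>60)&(abs(j[...,0]+50)<70)&(abs(j[...,1])<50)&(w[...,2]>25)&(w[...,2]<45)
    m=cv2.morphologyEx(m.astype(np.uint8),cv2.MORPH_OPEN,np.ones((3,3)))
    r,b=rect("wrist",m,34,P);print(r[1],"centre jig",tj(r[0]).round(1),tj(b).round(1).tolist(),np.median(w[m>0][:,2]))
    p0,_,_=pose();print("tcp jig",tj(p0[:2]))
E
python3 chk.py w3
```

```text
6.45 [413.6 132.8 149.5] [ 3.142 -0.     0.026] F [0.2 0.  0.9] open 0.821 g 0.0
(89.06228637695312, 44.93788528442383) centre jig [[-49.6  -0.3]] [[-94.1, 22.2], [-94.1, -22.8], [-5.0, -22.8], [-5.0, 22.2]] 34.19144297333008
tcp jig [[-104.84900552   -0.19144418]]
```

View pics/w3.png

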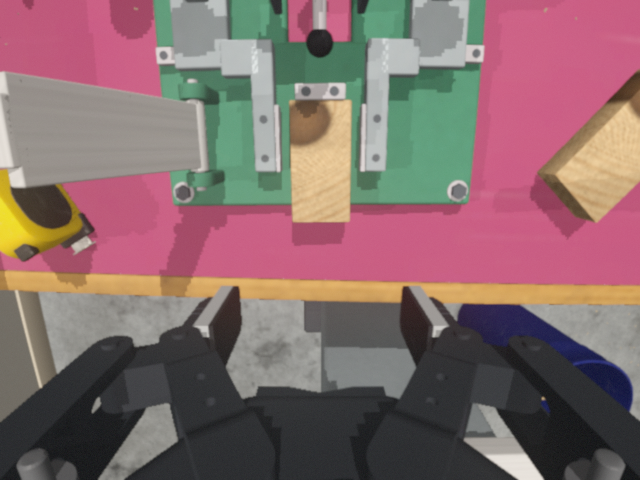

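The block lies square against the stop, centred at (320,160) and midway between the jaws. A spoke ball is visible at (319,43). Now I find the spoke phase.

```bash
python3 - <<'E'
from chk import *
im,d,P=wshot();w=cloud("wrist",d,P);
j=np.dstack([(w[...,:2]-o)@R,w[...,2]])
print("wrist ball",j[36:50:4,319].round(1).tolist())
z=np.load("top0.npz");w=z["w"];j=np.dstack([(w[...,:2]-o)@R,w[...,2]])
for (u,v) in((255,249),(253,234),(255,218)): print((u,v),np.median(j[v-1:v+2,u-1:u+2].reshape(-1,3),axis=0).round(1))
m=(abs(j[...,1])<12)&(j[...,0]>0)&(j[...,0]<150)&(j[...,2]>60)
q=j[m];print(q[np.argsort(q[:,0])].round(0)[::3].tolist())
# where to place
p=o+R@[5,0];delta([*p,150],.0298)
E
```

```text
6.5 [413.4 133.2 154.6] [-3.14  -0.004  0.026] F [-0.5  0.6  4.6] open 0.822 g 0.0
wrist ball [[29.3, 0.7, 66.6], [26.7, 0.7, 67.8], [24.2, 0.7, 68.4], [22.3, 0.7, 67.0]]
(255, 249) [24.5  0.1 65.5]
(253, 234) [ 63.   -2.2 128.1]
(255, 218) [122.   -1.9  85.1]
[[18.0, -3.0, 65.0], [20.0, -1.0, 72.0], [22.0, 4.0, 62.0], [24.0, -6.0, 67.0], [25.0, 1.0, 64.0], [28.0, 4.0, 64.0], [31.0, 0.0, 65.0], [35.0, 4.0, 64.0], [38.0, -3.0, 65.0], [40.0, -0.0, 69.0], [44.0, -3.0, 64.0], [48.0, 1.0, 60.0], [50.0, -3.0, 69.0], [53.0, -0.0, 69.0], [56.0, -4.0, 74.0], [56.0, -3.0, 130.0], [57.0, 5.0, 124.0], [58.0, -4.0, 121.0], [58.0, 2.0, 80.0], [59.0, 9.0, 76.0], [60.0, 10.0, 92.0], [61.0, -12.0, 84.0], [61.0, 4.0, 84.0], [62.0, 8.0, 80.0], [63.0, 4.0, 132.0], [63.0, -2.0, 128.0], [64.0, -6.0, 86.0], [66.0, -5.0, 129.0], [67.0, -6.0, 86.0], [67.0, 2.0, 123.0], [70.0, -6.0, 88.0], [70.0, -9.0, 85.0], [73.0, -9.0, 89.0], [76.0, -6.0, 90.0], [78.0, -8.0, 80.0], [80.0, 1.0, 88.0], [80.0, 10.0, 88.0], [83.0, -3.0, 89.0], [84.0, 8.0, 84.0], [84.0, 5.0, 82.0], [87.0, -5.0, 85.0], [88.0, 2.0, 80.0], [90.0, -5.0, 86.0], [91.0, 8.0, 81.0], [92.0, 3.0, 75.0], [95.0, -4.0, 75.0], [98.0, -1.0, 77.0], [101.0, -4.0, 76.0], [107.0, -1.0, 81.0], [111.0, 2.0, 80.0], [116.0, -2.0, 86.0], [118.0, 2.0, 78.0], [121.0, 2.0, 80.0], [122.0, -2.0, 89.0], [124.0, 8.0, 82.0], [125.0, 0.0, 91.0], [128.0, 0.0, 91.0], [130.0, -4.0, 80.0]]
delta [-0.002 -0.006 -0.004] [ 0.1086 -0.0004  0.0032]
```

Spokes stand about 0.2 rad towards the robot from upright. I go in front of the top spoke with closed fingers.

To row units: 0.134 m / 0.8 = 0.1675, 0.11 m / 0.8 = 0.1375, -0.004 rad / 4 = -0.001.

Emit:
move_arm --pt "0 0 -0.001 0.05 0 0 0.0" --pt "0 0 -0.001 0.1 0 0 0.0" --pt "0 0 -0.001 0.1375 0 0 0.0" --pt "0 0 -0.001 0.1675 0 0 0.0" --pt "0 0 -0.001 0.1675 0 0 0.0" --pt "0 0 -0.001 0.1675 0 0 0.0"

```text
clock: 7.3
eef_pos: [546.3, 136.0, 147.5]
tcp_rot: [3.141, 0.002, 0.03]
contact_force: [-0.5, 0.0, -0.3]
opening: -0.002
grasp_force: 0.0
```

```bash
cat > wh.py <<'E'
from chk import *
state();p,_,_=pose();print("tcp jig",tj(p[:2]).round(1),p[2].round(1))
E
python3 wh.py
```

```text
7.3 [546.3 136.  147.5] [3.141e+00 2.000e-03 3.000e-02] F [-0.5  0.  -0.3] open -0.002 g 0.0
tcp jig [[28.1 -1.3]] 147.5
```

To row units: 0.062 m / 0.8 = 0.0775, 0.03 m / 0.8 = 0.0375.

Emit:
move_arm --pt "0 0 0 0 -0.0013 0.0375 0" --pt "0 0 0 0 -0.0013 0.0619 0" --pt "0 0 0 0.0125 -0.0013 0.0619 0" --pt "0 0 0 0.0275 -0.0013 0.0619 0" --pt "0 0 0 0.0425 -0.0013 0.0619 0" --pt "0 0 0 0.0575 -0.0013 0.0619 0" --pt "0 0 0 0.07 -0.0013 0.0619 0" --pt "0 0 0 0.0775 -0.0013 0.0619 0"

```text
clock: 8.3
eef_pos: [609.5, 139.0, 98.5]
tcp_rot: [3.141, 0.001, 0.03]
contact_force: [-4.4, 0.2, 0.7]
opening: 0.001
grasp_force: 2.0
```

```bash
python3 wh.py; python3 -c "
from chk import *
im,d,P=wshot('w4')
im,d=grab_frame('scene');cv2.imwrite('pics/s1.png',cv2.resize(im[220:340,200:360],None,fx=4,fy=4)[...,::-1])"
```

```text
8.3 [609.5 139.   98.5] [3.141e+00 1.000e-03 3.000e-02] F [-4.4  0.2  0.7] open 0.001 g 2.0
tcp jig [[91.3 -0.2]] 98.5
8.3 [609.5 139.   98.5] [3.141e+00 1.000e-03 3.000e-02] F [-4.4  0.2  0.7] open 0.001 g 2.0
```

View pics/s1.png

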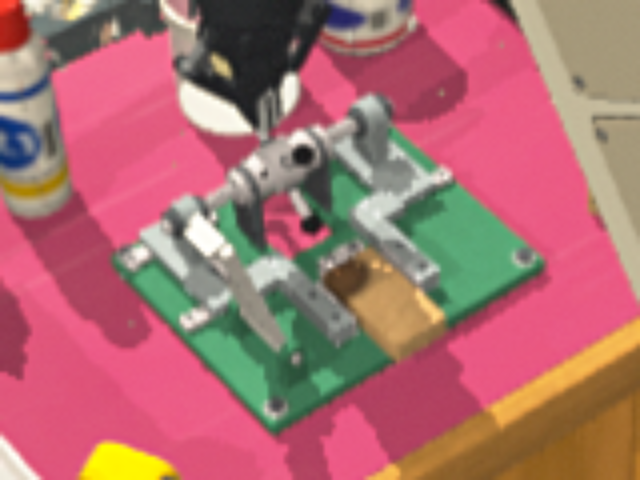

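The scene picture shows the sleeve at (285,165) with its lower front spoke ball at (310,222) and the next ball at (300,152), so the stroke worked. Next cycle.

To row units: -0.077 m / 0.8 = -0.0963, -0.065 m / 0.8 = -0.0813.

Emit:
move_arm --pt "0 0 0 -0.0075 0 -0.0125 0" --pt "0 0 0 -0.01 0 -0.065 0" --pt "0 0 0 -0.0563 0 -0.065 0" --pt "0 0 0 -0.0963 0 -0.065 0" --pt "0 0 0 -0.0963 0 -0.025 0" --pt "0 0 0 -0.0963 0 0 0" --pt "0 0 0 -0.0813 0 0 0" --pt "0 0 0 -0.0663 0 0 0"

```text
clock: 9.4
eef_pos: [544.6, 136.7, 99.1]
tcp_rot: [3.14, 0.026, 0.029]
contact_force: [-29.3, -2.0, 25.3]
opening: -0.002
grasp_force: 14.9
```

To row units: 0.053 m / 0.8 = 0.0663, 0.046 m / 0.8 = 0.0575.

Emit:
move_arm --pt "0 0 0 0.015 0 0 0" --pt "0 0 0 0.03 0 0 0" --pt "0 0 0 0.045 0 0 0" --pt "0 0 0 0.0575 0 0 0" --pt "0 0 0 0.0663 0 0 0"

```text
clock: 10.02
eef_pos: [609.5, 139.0, 98.6]
tcp_rot: [3.141, 0.002, 0.03]
contact_force: [-5.0, -0.1, 0.0]
opening: 0.002
grasp_force: 2.0
```

```bash
cat > gap.py <<'E'
from chk import *
import sys
# jaw gap and block from the scene camera picture / top camera
p,_,_=pose();state();print("tcp jig",tj(p[:2]).round(1),p[2].round(1))
n="top";im,d=grab_frame(n);w=cloud(n,d);j=np.dstack([(w[...,:2]-o)@R,w[...,2]])
grey=cv2.cvtColor(im,cv2.COLOR_RGB2HSV)[...,1]<45
m=(j[...,0]>-54)&(j[...,0]<-15)&(j[...,2]>24)&(j[...,2]<44)&grey&(abs(j[...,1])<75)
uv=np.argwhere(m)[:,::-1];y=tj(cast(n,uv,34)[:,:2])
for s in(1,-1):
    q=y[y[:,1]*s>0];print("jaw",s,len(q),np.percentile(q[:,1],[2,25,50,75,98]).round(1) if len(q) else "")
E
python3 gap.py
```

```text
10.03 [609.5 139.   98.6] [3.141e+00 2.000e-03 3.000e-02] F [-5.  -0.1  0. ] open 0.002 g 2.0
tcp jig [[91.4 -0.2]] 98.6
jaw 1 0 
jaw -1 68 [-44.9 -41.6 -36.7 -31.7 -28.4]
```

To row units: -0.15 m / 0.8 = -0.1875, -0.12 m / 0.8 = -0.15.

Emit:
move_arm --pt "0 0 0 -0.0075 0 -0.0125 0" --pt "0 0 0 -0.01 0 -0.0688 0" --pt "0 0 0 -0.075 0 -0.0688 0" --pt "0 0 0 -0.15 0 -0.0688 0" --pt "0 0 0 -0.1875 0 -0.0688 0" --pt "0 0 0 -0.1875 0 -0.0688 0"

```text
clock: 10.82
eef_pos: [458.0, 134.6, 154.9]
tcp_rot: [-3.141, -0.001, 0.031]
contact_force: [0.2, -0.1, 0.4]
opening: 0.002
grasp_force: 0.0
```

```bash
python3 chk.py w5; python3 -c "
import cv2;im=cv2.imread('pics/w5.png');cv2.imwrite('pics/w5c.png',im[:330,120:520])"
```

```text
10.82 [458.  134.6 154.9] [-3.141e+00 -1.000e-03  3.100e-02] F [ 0.2 -0.1  0.4] open 0.002 g 0.0
(89.22733306884766, 44.85989761352539) centre jig [[-49.1  -0.3]] [[-93.8, 22.1], [-93.7, -22.8], [-4.5, -22.7], [-4.6, 22.2]] 34.17710098232703
tcp jig [[-58.34478947   0.12151853]]
```

View pics/w5c.png

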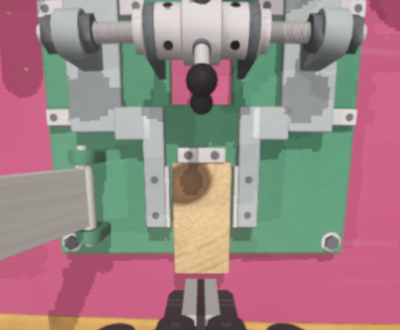

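The crop shows spokes at ±45° (balls at (201,78) and (201,102)), and the block between the jaws with little clearance on both sides. Measuring the gap and phase.

```bash
cat > gap2.py <<'E'
from chk import *
import sys
im,d,P=wshot();w=cloud("wrist",d,P);j=np.dstack([(w[...,:2]-o)@R,w[...,2]])
grey=cv2.cvtColor(im,cv2.COLOR_RGB2HSV)[...,1]<45
m=(j[...,0]>-52)&(j[...,0]<-15)&(j[...,2]>29)&(j[...,2]<44)&grey&(abs(j[...,1])<70)
uv=np.argwhere(m)[:,::-1];y=tj(cast("wrist",uv,34,P)[:,:2])[:,1]
print("jaw L in",np.percentile(y[y>0],[1,3,6]).round(1),"R",np.percentile(y[y<0],[94,97,99]).round(1))
b=(abs(j[...,1])<6)&(j[...,0]>10)&(j[...,0]<70)&(j[...,2]>20)&(im.max(2)<70)
q=j[b];
if len(q): 
    for lo,hi in((85,140),(20,85)):
        k=q[(q[:,2]>lo)&(q[:,2]<hi)]
        if len(k)>20: print("ball",len(k),k.mean(0).round(1),"top z",np.percentile(k[:,2],95).round(1))
E
python3 gap2.py
```

```text
10.88 [459.9 134.9 155.1] [-3.141e+00 -3.000e-03  3.100e-02] F [-0.4  0.1  0.1] open -0.001 g 0.0
jaw L in [25.  25.4 25.9] R [-26.3 -25.8 -25.3]
ball 671 [ 39.4  -0.  113.4] top z 115.8
ball 252 [35.9 -0.  42.1] top z 44.4
```

To row units: 0.105 m / 0.8 = 0.1313, 0.096 m / 0.8 = 0.12.

Emit:
move_arm --pt "0 0 0 0.0563 0 0 0" --pt "0 0 0 0.0913 0 0 0" --pt "0 0 0 0.0913 0 0.0375 0" --pt "0 0 0 0.0913 0 0.07 0" --pt "0 0 0 0.0988 0 0.0688 0" --pt "0 0 0 0.1088 0 0.0638 0" --pt "0 0 0 0.12 0 0.06 0" --pt "0 0 0 0.1313 0 0.0575 0"

```text
clock: 11.92
eef_pos: [565.2, 137.9, 109.8]
tcp_rot: [-3.141, -0.0, 0.03]
contact_force: [-5.2, -0.5, 4.4]
opening: 0.001
grasp_force: 2.5
```

```bash
python3 wh.py
```

```text
11.93 [565.2 137.9 109.8] [-3.141 -0.     0.03 ] F [-5.2 -0.5  4.4] open 0.001 g 2.5
tcp jig [[47.  0.]] 109.8
```

To row units: 0.045 m / 0.8 = 0.0563, 0.044 m / 0.8 = 0.055.

Emit:
move_arm --pt "0 0 0 0.0125 0 0.0013 0" --pt "0 0 0 0.025 0 0.005 0" --pt "0 0 0 0.035 0 0.0113 0" --pt "0 0 0 0.0438 0 0.0138 0" --pt "0 0 0 0.05 0 0.0138 0" --pt "0 0 0 0.055 0 0.0138 0" --pt "0 0 0 0.0563 0 0.0138 0"

```text
clock: 12.8
eef_pos: [607.8, 138.9, 95.7]
tcp_rot: [3.141, 0.004, 0.03]
contact_force: [-8.0, -0.7, 3.2]
opening: 0.001
grasp_force: 3.4
```

```bash
python3 wh.py
```

```text
12.8 [607.8 138.9  95.7] [3.141 0.004 0.03 ] F [-8.  -0.7  3.2] open 0.001 g 3.4
tcp jig [[89.7 -0.3]] 95.7
```

To row units: 0.007 m / 0.8 = 0.0088, -0.001 m / 0.8 = -0.0013.

Emit:
move_arm --pt "0 0 0 0.0013 0 -0.0013 0" --pt "0 0 0 0.0038 0 -0.0025 0" --pt "0 0 0 0.0063 0 -0.0038 0" --pt "0 0 0 0.0088 0 -0.0038 0" --pt "0 0 0 0.0088 0 -0.0038 0"

```text
clock: 13.42
eef_pos: [613.1, 139.0, 98.1]
tcp_rot: [3.141, 0.008, 0.03]
contact_force: [-11.5, -0.3, 1.3]
opening: -0.001
grasp_force: 5.2
```

```bash
python3 wh.py
```

```text
13.43 [613.1 139.   98.1] [3.141 0.008 0.03 ] F [-11.5  -0.3   1.3] open -0.001 g 5.2
tcp jig [[94.9 -0.3]] 98.1
```

Emit:
move_arm --pt "0 0 0 0.0025 0 0 0" --pt "0 0 0 0.005 0 0 0" --pt "0 0 0 0.0075 0 0 0" --pt "0 0 0 0.01 0 0 0" --pt "0 0 0 0.01 0 0 0"

```text
clock: 14.05
eef_pos: [616.0, 139.0, 95.9]
tcp_rot: [3.14, 0.018, 0.03]
contact_force: [-22.8, 1.3, -0.4]
opening: -0.005
grasp_force: 11.7
```

```bash
python3 wh.py
```

```text
14.05 [616.  139.   95.9] [3.14  0.018 0.03 ] F [-22.8   1.3  -0.4] open -0.005 g 11.7
tcp jig [[97.8 -0.5]] 95.9
```

Emit:
move_arm --pt "0 0 0 -0.015 0 0 0" --pt "0 0 0 -0.02 0 -0.025 0" --pt "0 0 0 -0.025 0 -0.0813 0" --pt "0 0 0 -0.0875 0 -0.0938 0" --pt "0 0 0 -0.1625 0 -0.0938 0" --pt "0 0 0 -0.205 0 -0.0938 0" --pt "0 0 0 -0.205 0 -0.0938 0"

```text
clock: 14.92
eef_pos: [459.8, 134.8, 176.6]
tcp_rot: [-3.141, -0.003, 0.031]
contact_force: [0.3, -1.0, 0.4]
opening: 0.002
grasp_force: 0.0
```

```bash
python3 chk.py w6;python3 gap2.py
```

```text
14.93 [459.8 134.8 176.6] [-3.141e+00 -3.000e-03  3.100e-02] F [ 0.3 -1.   0.4] open 0.002 g 0.0
(89.97892761230469, 44.84849166870117) centre jig [[-49.3  -0.2]] [[-94.2, 22.2], [-94.2, -22.7], [-4.3, -22.7], [-4.3, 22.2]] 34.17600897298803
tcp jig [[-56.58011415   0.23433778]]
14.97 [461.6 135.  176.7] [-3.141 -0.004  0.03 ] F [ 0.6 -0.7  0.5] open -0.001 g 0.0
jaw L in [22.3 22.6 23.2] R [-23.6 -23.1 -22.7]
ball 534 [ 39.8  -0.  113.7] top z 116.0
ball 212 [35.5  0.1 42.5] top z 44.8
```

The jaws now touch the block (±22.5 mm). I'll give one confirming push on the same spoke, coming down between the two upper spokes.

To row units: 0.14 m / 0.8 = 0.175, 0.133 m / 0.8 = 0.1663.

Emit:
move_arm --pt "0 0 0 0.0625 0 0 0" --pt "0 0 0 0.125 0 0 0" --pt "0 0 0 0.165 0 0 0" --pt "0 0 0 0.165 0 0 0" --pt "0 0 0 0.165 0 0.05 0" --pt "0 0 0 0.165 0 0.0875 0" --pt "0 0 0 0.1663 0 0.0988 0" --pt "0 0 0 0.175 0 0.0988 0"

```text
clock: 16.02
eef_pos: [600.5, 138.9, 95.9]
tcp_rot: [3.142, 0.001, 0.03]
contact_force: [0.8, 0.1, 0.8]
opening: -0.0
grasp_force: 0.0
```

To row units: 0.02 m / 0.8 = 0.025, 0.017 m / 0.8 = 0.0213.

Emit:
move_arm --pt "0 0 0 0.0063 0 0 0" --pt "0 0 0 0.0125 0 0 0" --pt "0 0 0 0.0175 0 0 0" --pt "0 0 0 0.0213 0 0 0" --pt "0 0 0 0.025 0 0 0" --pt "0 0 0 0.025 0 0 0"

```text
clock: 16.77
eef_pos: [615.7, 139.2, 95.1]
tcp_rot: [3.141, 0.01, 0.03]
contact_force: [-16.8, 0.5, 5.4]
opening: -0.004
grasp_force: 7.1
```

```bash
python3 wh.py
```

```text
16.77 [615.7 139.2  95.1] [3.141 0.01  0.03 ] F [-16.8   0.5   5.4] open -0.004 g 7.1
tcp jig [[97.5 -0.2]] 95.1
```

To row units: 0.006 m / 0.8 = 0.0075, 0.004 m / 0.8 = 0.005.

Emit:
move_arm --pt "0 0 0 0.0025 0 0 0" --pt "0 0 0 0.005 0 0 0" --pt "0 0 0 0.0075 0 0 0" --pt "0 0 0 0.0075 0 0 0"

```text
clock: 17.27
eef_pos: [617.8, 139.1, 93.6]
tcp_rot: [3.14, 0.018, 0.03]
contact_force: [-25.3, 1.7, 3.8]
opening: 0.002
grasp_force: 13.5
```

```bash
python3 wh.py
```

```text
17.27 [617.8 139.1  93.6] [3.14  0.018 0.03 ] F [-25.3   1.7   3.8] open 0.002 g 13.5
tcp jig [[99.7 -0.3]] 93.6
```

Tight at 25 N. Now I retreat up and go over behind the guide.

To row units: -0.165 m / 0.8 = -0.2063, -0.02 m / 0.8 = -0.025.

Emit:
move_arm --pt "0 0 0 -0.025 0 0 0" --pt "0 0 0 -0.0275 0 -0.0625 0" --pt "0 0 0 -0.0275 0 -0.1313 0" --pt "0 0 0 -0.0563 -0.0375 -0.1563 0" --pt "0 0 0 -0.1 -0.0938 -0.1563 0" --pt "0 0 0 -0.1375 -0.15 -0.1563 0" --pt "0 0 0 -0.1688 -0.2063 -0.1563 0" --pt "0 0 0 -0.1688 -0.2063 -0.1563 0"

```text
clock: 18.27
eef_pos: [485.3, 303.3, 221.9]
tcp_rot: [-3.14, -0.001, 0.034]
contact_force: [-0.1, -1.0, -0.5]
opening: -0.0
grasp_force: 0.0
```

```bash
python3 wh.py; python3 -c "
from chk import *
n='top';im,d=grab_frame(n);w=cloud(n,d);j=np.dstack([(w[...,:2]-o)@R,w[...,2]])
z=np.load('top0.npz')['w'];j0=np.dstack([(z[...,:2]-o)@R,z[...,2]])
m=(j0[...,0]>-50)&(j0[...,0]<-10)&(j0[...,1]>80)&(j0[...,1]<160)&(j0[...,2]>50)
q=j0[m];i=np.argsort(q[:,2])[-20:];print('guide top',q[i].mean(0).round(1))"
```

```text
18.27 [485.3 303.3 221.9] [-3.14e+00 -1.00e-03  3.40e-02] F [-0.1 -1.  -0.5] open -0.0 g 0.0
tcp jig [[-28.  167.7]] 221.9
guide top [-30.8 122.5 166.7]
```

To row units: 0.097 m / 0.8 = 0.1213, 0.095 m / 0.8 = 0.1188.

Emit:
move_arm --pt "0 0 0 0 0 0.0625 0" --pt "0 0 0 0 0 0.1188 0" --pt "0 0 0 0 0.025 0.1213 0" --pt "0 0 0 0 0.0438 0.1213 0" --pt "0 0 0 0 0.0625 0.1213 0" --pt "0 0 0 0 0.0813 0.1213 0" --pt "0 0 0 0 0.1 0.1213 0" --pt "0 0 0 0 0.115 0.1213 0"

```text
clock: 19.32
eef_pos: [490.0, 207.1, 124.6]
tcp_rot: [-3.141, -0.001, 0.029]
contact_force: [0.1, 0.4, 0.2]
opening: 0.0
grasp_force: 0.1
```

To row units: -0.12 m / 0.8 = -0.15, -0.07 m / 0.8 = -0.0875.

Emit:
move_arm --pt "0 0 0 0 -0.025 -0.025 0" --pt "0 0 0 0 -0.0375 -0.0875 0" --pt "0 0 0 -0.0375 -0.0375 -0.15 0" --pt "0 0 0 -0.075 -0.0375 -0.15 0" --pt "0 0 0 -0.075 -0.0375 -0.15 0" --pt "0 0 0 -0.075 -0.0375 -0.15 0" --pt "0 0 0 -0.075 -0.0375 -0.15 0" --pt "0 0 0 -0.075 -0.0375 -0.15 0"

```text
clock: 20.32
eef_pos: [428.8, 236.6, 243.3]
tcp_rot: [3.141, 0.001, 0.03]
contact_force: [0.4, 0.1, 0.4]
opening: -0.002
grasp_force: 0.0
```

Emit:
move_arm --pt "0 0 0 0 0 0 0" --pt "0 0 0 0 0 0 0" --pt "0 0 0 0 0 0 0" --pt "0 0 0 0 0 0 0" --pt "0 0 0 0 0 0 0" --pt "0 0 0 0 0 0 0" --pt "0 0 0 0 0 0 0" --pt "0 0 0 0 0 0 0"

```text
clock: 21.32
eef_pos: [428.4, 236.8, 243.8]
tcp_rot: [3.142, 0.0, 0.03]
contact_force: [0.9, 0.8, 0.2]
opening: 0.004
grasp_force: 0.0
```

```bash
python3 wh.py; python3 -c "
from chk import *
im,d=grab_frame('scene');a=cv2.resize(im[220:340,200:360],None,fx=2.5,fy=2.5)
im,d,P=wshot();w=cloud('wrist',d,P);j=np.dstack([(w[...,:2]-o)@R,w[...,2]])
b=cv2.resize(im,(400,300));cv2.imwrite('pics/e1.png',np.hstack([a,b])[...,::-1])
for y in(60,30,0,-15,-30):
    m=(abs(j[...,1]-y)<5)&(abs(j[...,0]+30)<15);print(y,m.sum(),np.median(j[m][:,2]).round(1) if m.any() else '')"
```

```text
21.32 [428.4 236.8 243.8] [3.142 0.    0.03 ] F [0.9 0.8 0.2] open 0.004 g 0.0
tcp jig [[-86.8 102.9]] 243.8
21.38 [428.4 236.8 243.8] [-3.142 -0.     0.03 ] F [ 0.1 -0.2 -0.7] open 0.0 g 0.0
60 320 47.2
30 321 47.3
0 316 51.3
-15 291 47.3
-30 393 47.6
```

View pics/e1.png

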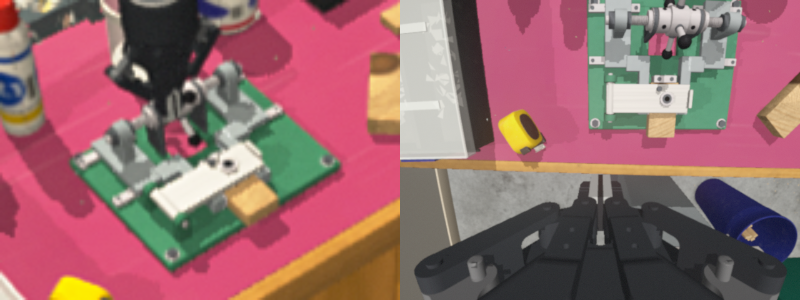

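The guide lies level across the block (its top is about 47 mm along its length), and the block stands out in front at (252,200). The arm is clear, so I hand in.

```bash
python3 -c "
from rig import order
print(order.sign_off())"
```

```text
the job is handed in; nothing more can be done
None
```

I've handed the job in, and the sign-off gave no verdict: the block sits flat against the stop, the jaws are wound tight on it (last push about 25 N on a spoke), and the drill guide lies level across it. The jaw forces themselves couldn't be measured.

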